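# Reset a boat's globe valve on the bench

## Robot

A 6-joint arm with a two-finger parallel gripper is mounted at the origin on the work surface. World frame = base frame: x ahead of the robot, y to its left, z up, the work surface at z = 0. Lengths are in m, angles in rad, forces in N, time in s.
With the tool pointing down it reaches from about 0.275 to 0.975 m from the base axis. Payload 8.4 kg.
Tool frame: the origin (TCP) lies between the finger pads, 19 mm behind the fingertips; this is the grasp point; z points along the fingers, y is the direction in which the jaws open and shut (so a half turn about z gives the same grasp; the last joint's range is limited). The gripper opens to 92 mm and grips with 3 to 60 N. Pads are 20 mm wide; open, the fingers measure 128 mm over their backs; the gripper's body (75 mm by 189 mm) begins 69 mm behind the grasp point.
Start: joints at [1.337, 0.353, 1.633, -0, 1.155, -0.002], TCP at [0.144, 0.608, 0.233] pointing down, gripper open.
Joint ranges: [-2.63, 2.63], [-0.92, 2.1], [0.06, 2.66], [-1.3, 4.44], [0, 2.69], [-3.02, 3.02]. Speed limits (rad/s): [2.22, 2.22, 2.79, 3.14, 3.14, 3.14].

## Interface

Orientations are given as [roll, pitch, yaw] about the fixed x, y, z axes, in that order (R = Rz(yaw) Ry(pitch) Rx(roll)).
In Python, from rig import ctrl, viewer, workorder gives the robot as it stands.
- The arm moves only by the tool step_arm, never from a script. Its argument "targets" is a list of rows, each a list of 5 numbers: the opening, from 0 (shut) to 1 (fully open), then the shift along the tool's x, y, z in mm, then the turn about the tool's z in degrees. A call has 1 to 8 rows; each row is the pose to reach, as a shift and turn from the pose measured when the call began, along the tool's axes at that moment; what a row does not reach only later rows make up. A row lasts 1/8 s, in which the tool goes at most 62.5 mm and 10.7 degrees, less where a joint would pass 70% of its speed; a pose out of reach is approached as far as the arm can. A call with a gripper value outside its range is refused whole. The fingers move at their own pace and stop on an object; the grip force is fixed at half the most. Time passes only in rows, so rows that repeat a pose let the fingers close. It gives the time, the measured TCP pose, the force and the opening at its end, in the units of the state.
- ctrl.get_obs(): the state, without advancing time (a new reading comes with each control period).
- viewer.snapshot(name): name is "scene" or "top" or "wrist"; returns a dict with "img" (384x512x3 uint8, red, green, blue), "mtx" (3x3 intrinsics, pixels), "pose" (4x4, takes a point from camera to world coordinates). Camera axes: x right, y down, z forward; pixel columns grow to the right and rows downward; lengths in m; the calibration is good to about 2 mm. The wrist camera is an equidistant fisheye: a pixel r from the principal point sees the ray r / f radians off the axis. A picture is of the moment at which its call begins. There is no depth.
- workorder.hand_in(): hands the job in, once; it reports no verdict.
The state is a dict: "t": time; "q": joint angles; "joint_vel": joint speeds; "tau": joint torques, N m; "tool_pos": TCP position; "ee_rot": TCP orientation; "ft_force": force on the tool from outside, world axes, zero at the start; "ft_torque": the same for the moment, N m; "gripper_width": finger opening in m.
Only numpy, scipy, OpenCV 4.12 (cv2) and the standard library are available. Lean on these libraries where they do the work, as an engineer would, in place of code of your own. Each camera call takes 0.05 s, during which the arm holds its last target. There are 200 camera calls.

## Task

Set the valve with the red wheel: by the upright black grip on its rim, screw the wheel clockwise (seen from above) until it is fully closed against its stop, then back it off exactly two full turns. Finish holding: the program ends with the gripper still closed on that grip, keeping the wheel still at two turns open. Leave the blue wheel and everything else on the bench as it is.

Things in the scene. Friction and masses are not known exactly. Their poses are not given: they have to be found in the camera images.
- red_wheel (a joint): THE VALVE TO SET. Angle of the red wheel in rad: 0 = closed, against a hard stop; it grows as the wheel turns anticlockwise seen from above (opening), about 6.28 per full turn; several turns of travel, the open stop lies at 22. The wheel stays where it is left; friction of about 0.2 N m, so some 4 N sideways at the grip turn it; it neither rises nor falls
- red_grip: the upright black revolving grip on the red wheel's rim: a vertical cylinder 22 mm in diameter and 44 mm high that spins freely on its own pin, so fingers closed on it need not turn while it is carried round. Origin at its middle, 52 mm from the wheel's axis and 31 mm above the rim's middle plane; its own x, y axes mean nothing, z is up
- red_axis (a point): centre of the red wheel, on its vertical axis, in the middle plane of the rim, 150 mm above the bench. Axes of the fixed valve, not of the wheel: z up, x from the axis towards the short black stripe at the edge of the board. When the valve is closed (joint 0) the grip stands exactly along +x, over the stripe
- red_valve: a brass globe valve fixed on a 160 mm square, 18 mm plywood board; origin under the board's centre, axes as those of red_axis and square to the board. It carries the level red wheel: rim 118 mm across outside and 14 mm thick, three spokes, hub 26 mm across reaching 15 mm above the rim's middle plane
- blue_wheel (a joint): A like valve with a blue wheel, to be left alone. Angle of the blue wheel in rad: 0 = closed, against a hard stop; it grows as the wheel turns anticlockwise seen from above (opening), about 6.28 per full turn; several turns of travel, the open stop lies at 22. The wheel stays where it is left; friction of about 0.2 N m, so some 4 N sideways at the grip turn it; it neither rises nor falls
- blue_grip: the upright black revolving grip on the blue wheel's rim: a vertical cylinder 22 mm in diameter and 44 mm high that spins freely on its own pin, so fingers closed on it need not turn while it is carried round. Origin at its middle, 52 mm from the wheel's axis and 31 mm above the rim's middle plane; its own x, y axes mean nothing, z is up
- blue_axis (a point): centre of the blue wheel, on its vertical axis, in the middle plane of the rim, 150 mm above the bench. Axes of the fixed valve, not of the wheel: z up, x from the axis towards the short black stripe at the edge of the board. When the valve is closed (joint 0) the grip stands exactly along +x, over the stripe
- blue_valve: a brass globe valve fixed on a 160 mm square, 18 mm plywood board; origin under the board's centre, axes as those of blue_axis and square to the board. It carries the level blue wheel: rim 118 mm across outside and 14 mm thick, three spokes, hub 26 mm across reaching 15 mm above the rim's middle plane
- bench_plane: bystander: a metal bench plane with dark wooden handles, 235 x 56 x about 90 mm; origin under its centre, x along its length
- varnish_tin: bystander: a round tin with green label, 90 mm across, 110 mm high; origin under its centre
- glue_bottle: bystander: a white glue bottle with orange cap, 60 mm across, 170 mm high; origin under its centre
- mug: bystander: a blue mug, 80 mm across, 90 mm high, handle to its +y; origin under its centre
- tape_measure: bystander: a yellow and black tape measure, 75 x 38 x 66 mm, standing; origin under its centre
- screwdriver: bystander: a screwdriver with red handle, lying along its x; origin under its middle
- offcut: bystander: a wooden offcut 140 x 60 x 35 mm, lying flat; origin under its centre
Mind the look-alikes: they are no part of the job. Leave any purple look-alike of the red_valve alone.

How it is judged:
On the way:
1. the red wheel is screwed clockwise fully closed, against its stop (within 0.06 rad) (value of joint red_wheel below 0.06 rad), for 0.1 s.
At the end, for the whole second after the job is handed in: The red wheel, having been closed to its stop, stands two full turns open (12.57 rad within 0.2 rad, about 11 degrees) and still, and the fingers hold its black grip (more than 2 N on it, the grip between the pads: TCP within 15 mm of its axis and 30 mm of its middle) through the last second (value of joint red_wheel between 12.366 and 12.766 rad and velocity of joint red_wheel between -0.1 and 0.1 rad/s and contact force between the fingers and red_grip above 2 N and distance between the grasp point and red_grip below 0.03 m and horizontal distance between the grasp point and red_grip below 0.015 m); the arm keeps its last pose, push and grip.
It fails at once if the blue wheel is turned (its grip moves more than 10 mm) (distance of blue_grip from where it was at the start of the episode above 0.01 m).
It fails at once if the red wheel is turned far beyond two turns open (more than half a turn too far) (value of joint red_wheel above 15.7 rad).
It fails at once if a bystander is disturbed (moved more than 20 mm) (distance of any of bench_plane, varnish_tin, glue_bottle, mug, tape_measure, screwdriver, offcut from where it was at the start of the episode above 0.02 m).
It also fails if it takes over 72 s, if anything falls off the work surface, if the arm or the gripper's body presses on something with over 40 N, if the wrist force passes 120 N, or if a joint passes its speed limit or range.

## Working session

There is one attempt and no reset: what is moved stays moved. The work goes in short steps, Python scripts to look and compute and a tool call to move; the robot and the scene stay as the last step left them, time stands still between calls to the robot, and variables do not carry over. Pictures are saved under pics/ and viewed, about 8 in all and at most 12, crops included, and the job is handed in when it is done.

Besides the shell and the picture viewer there is one more tool, called as name([rows], argument=value, ...), one row to a line, values as JSON. step_arm: Moves the arm, as the interface text tells. Its arguments: {"type":"object","properties":{"targets":{"type":"array"}},"required":["targets"]}

```bash
mkdir -p pics
cat > h.py <<'E'
import numpy as np, cv2
from rig import ctrl, viewer, workorder
def snap(n,f):
    s=viewer.snapshot(n); cv2.imwrite(f'pics/{f}.png',cv2.cvtColor(s['img'],cv2.COLOR_RGB2BGR)); np.savez(f'pics/{f}.npz',**s); return s
def ray(s,uv,z):
    K=s['mtx'];P=s['pose'];d=P[:3,:3]@np.linalg.inv(K)@np.array([uv[0],uv[1],1.]);c=P[:3,3]
    return c+d*(z-c[2])/d[2]
def proj(s,p):
    P=s['pose'];c=P[:3,:3].T@(np.array(p)-P[:3,3]);u=s['mtx']@c;return u[:2]/u[2]
E
python3 - <<'E'
from h import *
a=snap('top','top1');b=snap('scene','scene1')
im=np.vstack([cv2.imread('pics/top1.png'),cv2.imread('pics/scene1.png')])
im=np.hstack([im[:384],im[384:]]);cv2.imwrite('pics/both.png',cv2.resize(im,(800,300)))
print(ctrl.get_obs())
for s in(a,b):print(s['mtx'],s['pose'])
E
```

```text
{'t': 0.1, 'q': array([ 1.33662272e+00,  3.53580712e-01,  1.63401125e+00, -4.05770761e-06,
        1.15519979e+00, -2.40160841e-03]), 'joint_vel': array([-0.00162293, -0.00026816, -0.00132301, -0.00133419,  0.00054626,
       -0.00093568]), 'tau': array([-1.03619957e-03, -5.94899940e+01, -3.34932661e+01,  6.97681890e-02,
        1.82526838e-02, -2.72147297e-06]), 'tool_pos': array([0.14347434, 0.60790218, 0.23265837]), 'ee_rot': array([-3.14039354e+00,  8.30547043e-07,  2.90982230e+00]), 'ft_force': array([-0.36157604, -0.84088373, -0.51885465]), 'ft_torque': array([0.01007181, 0.01830223, 0.02968133]), 'gripper_width': 0.09207049480043317}
[[372.84415379   0.         256.75265645]
 [  0.         372.84415379 197.2573546 ]
 [  0.           0.           1.        ]] [[ 0.01237874 -0.99797954  0.0623185   0.41965172]
 [-0.9999048  -0.0127344  -0.00531319 -0.0100675 ]
 [ 0.00609605 -0.06224679 -0.99804217  1.55364765]
 [ 0.          0.          0.          1.        ]]
[[439.72117416   0.         255.40478479]
 [  0.         439.72117416 187.24859697]
 [  0.           0.           1.        ]] [[-0.82929966  0.40853602 -0.38126157  1.1064829 ]
 [ 0.55865641  0.62181988 -0.54885613  0.83959266]
 [ 0.01284853 -0.66816042 -0.74390629  1.2731317 ]
 [ 0.          0.          0.          1.        ]]
```

View pics/top1.png

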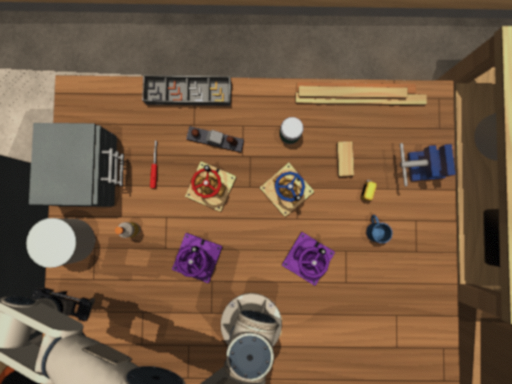

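View pics/scene1.png

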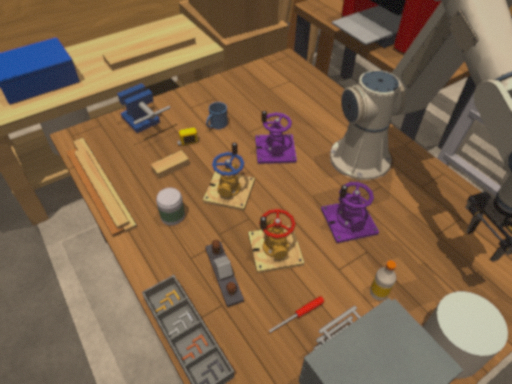

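Top view: red valve at (208,184), blue look-alike at (288,188), and purple ones at (198,258) and (309,258). The red wheel on the brass valve is my choice, so I'll check it in a close crop.

Run:
```python
import cv2,numpy as np
t=cv2.imread('pics/top1.png')[155:220,175:250];s=cv2.imread('pics/scene1.png')[200:275,240:310]
c=lambda i:cv2.resize(i,(400,400) ,interpolation=cv2.INTER_CUBIC)
t=cv2.imread('pics/top1.png')[150:220,175:245];s=cv2.imread('pics/scene1.png')[205:275,240:310]
cv2.imwrite('pics/crop1.png',np.hstack([c(t),c(s)]))
```

```text
(no output)
```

View pics/crop1.png

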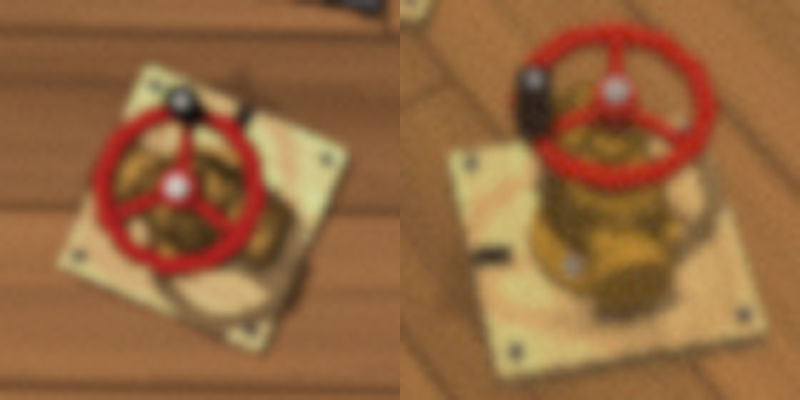

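Run:
```python
from h import *
a=dict(np.load('pics/top1.npz'));b=dict(np.load('pics/scene1.npz'))
T=lambda u,v:(175+u/5.714-.4,150+v/5.714-.4);S=lambda u,v:(240+(u-400)/5.714-.4,205+v/5.714-.4)
print('hub',ray(a,T(177,186),.165),ray(b,S(615,92),.165))
g=ray(a,T(181,102),.203);print('grip',g,ray(b,S(535,78),.203))
for uv in[(150,65),(348,150),(265,352),(58,265)]:print(ray(a,T(*uv),.018))
c=np.mean([ray(a,T(*uv),.018) for uv in[(150,65),(348,150),(265,352),(58,265)]],0)
st=ray(a,T(244,115),.018);st2=ray(b,S(490,256),.018);print('c',c,'stripe',st,st2)
an=lambda d:np.degrees(np.arctan2(d[1],d[0]))
print(an(st-c),an(st2-c),an(g-ray(a,T(177,186),.165)))
# other objects
for n,uv,z in[('tin',(291,128),.11),('plane',(217,139),.05),('bluehub',(289,187),.165),('purple1',(198,258),.165),('glue',(124,230),.1)]:print(n,ray(a,uv,z))
```

```text
hub [0.56049098 0.17452913 0.165     ] [0.56038823 0.17838882 0.165     ]
grip [0.61048163 0.16805419 0.203     ] [0.6095568  0.16962716 0.203     ]
[0.66336476 0.21549917 0.018     ]
[0.6032069 0.0708287 0.018    ]
[0.45616934 0.12824497 0.018     ]
[0.51703827 0.27865733 0.018     ]
c [0.55994482 0.17330754 0.018     ] stripe [0.62773452 0.14661411 0.018     ] [0.62228562 0.14936181 0.018     ]
-21.492945926296773 -21.012286396798736 -7.380030538723681
tin [ 0.78401123 -0.14887     0.11      ]
plane [0.74948368 0.14697171 0.05      ]
bluehub [ 0.5463347  -0.13758732  0.165     ]
purple1 [0.2789904  0.19658559 0.165     ]
glue [0.3766786  0.49524145 0.1       ]
```

step_arm([
  [1,0,0,-60,0],
  [1,-60,-35,-60,0],
  [1,-115,-65,-60,0],
  [1,-170,-98,-60,0],
  [1,-225,-130,-60,0],
  [1,-280,-162,-60,0],
  [1,-335,-194,-60,0],
  [1,-390,-226,-60,0],
])

```text
t: 1.1
tool_pos: [0.4626, 0.3059, 0.2928]
ee_rot: [-3.14, -0.0, 2.91]
ft_force: [0.5, 0.9, -0.1]
gripper_width: 0.0922
```

step_arm([
  [1,-50,-30,0,0],
  [1,-100,-60,0,0],
  [1,-135,-80,0,0],
  [1,-135,-80,0,0],
])

```text
t: 1.6
tool_pos: [0.577, 0.1949, 0.2922]
ee_rot: [-3.14, -0.0, 2.907]
ft_force: [-0.5, -0.0, -0.2]
gripper_width: 0.0921
```

Run:
```python
from h import *
s=snap('wrist','w1');print(s['mtx'],s['pose']);o=ctrl.get_obs();print(o['t'],o['tool_pos'],o['ee_rot'],o['q'],o['ft_force'])
```

```text
[[297.31863964   0.         249.42840095]
 [  0.         297.31863964 191.10218357]
 [  0.           0.           1.        ]] [[ 0.2341846   0.94293095  0.23672517  0.51081625]
 [ 0.97218969 -0.22658753 -0.0592056   0.20974066]
 [-0.00218782  0.24400681 -0.96977105  0.4434527 ]
 [ 0.          0.          0.          1.        ]]
1.65 [0.57585749 0.19610304 0.29223014] [-3.13993464e+00 -1.24195510e-03  2.90758014e+00] [ 3.26174610e-01  2.78946091e-01  1.60342146e+00 -7.81876434e-04
  1.26115830e+00 -1.01037126e+00] [-1.29556313  0.06320691 -0.868404  ]
```

View pics/w1.png

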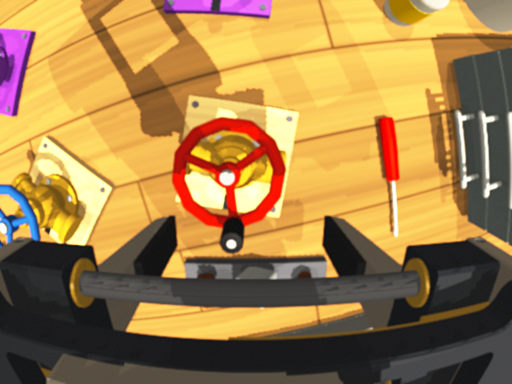

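The wrist view shows the red hub at (228,178) and the grip's top at (231,242), between the open fingers.

```bash
cat >> h.py <<'E'
def fray(s,uv,z):
    K=s['mtx'];P=s['pose'];x=(np.array(uv)-K[:2,2])/K[0,0];r=np.hypot(*x)
    d=P[:3,:3]@np.array([*(np.sin(r)*x/r),np.cos(r)]);c=P[:3,3];return c+d*(z-c[2])/d[2]
def totool(o,p):
    from scipy.spatial.transform import Rotation as R
    return 1000*R.from_euler('xyz',o['ee_rot']).as_matrix().T@(np.array(p)-o['tool_pos'])
E
python3 - <<'E'
from h import *
s=dict(np.load('pics/w1.npz'));o=ctrl.get_obs()
h=fray(s,(228,178),.165);g=fray(s,(231.5,242),.203);print(h,g,np.hypot(*(g-h)[:2]),np.degrees(np.arctan2(*(g-h)[1::-1])))
g[2]=.186;print(totool(o,g))
E
```

```text
[0.56141609 0.17581949 0.165     ] [0.61080922 0.16885229 0.203     ] 0.0498820896458604 -8.028936316414569
[-40.44995369 -18.22722683 106.21035631]
```

step_arm([
  [1,-41,-18,0,0],
  [1,-41,-18,40,0],
  [1,-41,-18,90,0],
  [1,-41,-18,106,0],
  [1,-41,-18,106,0],
  [0.2,-41,-18,106,0],
  [0,-41,-18,106,0],
  [0,-41,-18,106,0],
])

```text
t: 2.65
tool_pos: [0.6119, 0.1691, 0.1873]
ee_rot: [-3.141, 0.0, 2.908]
ft_force: [0.1, 0.8, 0.7]
gripper_width: 0.0641
```

step_arm([
  [0,0,0,0,0],
  [0,0,0,0,0],
  [0,0,0,0,0],
])

```text
t: 3.02
tool_pos: [0.6119, 0.1691, 0.1873]
ee_rot: [-3.141, 0.0, 2.908]
ft_force: [-0.1, -0.0, -0.1]
gripper_width: 0.0341
```

Run:
```python
from h import *
s=snap('wrist','w2');o=ctrl.get_obs();print(o)
d=o['tool_pos']-[.561,.1755,0];print(np.hypot(*d[:2]),np.degrees(np.arctan2(d[1],d[0])))
```

```text
{'t': 3.075, 'q': array([ 2.67636018e-01,  4.12654409e-01,  1.65345988e+00, -9.21128477e-04,
        1.07574622e+00, -1.06861767e+00]), 'joint_vel': array([ 0.00021608, -0.00063332,  0.00050591, -0.00153339,  0.00142189,
       -0.00071034]), 'tau': array([-2.65266346e-03, -6.18782544e+01, -3.17571115e+01,  1.68810308e-02,
        7.61014153e-02,  1.47130640e-04]), 'tool_pos': array([0.61190472, 0.16906233, 0.18729977]), 'ee_rot': array([-3.14075327e+00,  1.55143038e-04,  2.90748780e+00]), 'ft_force': array([0.30026256, 0.40303894, 0.17825648]), 'ft_torque': array([-0.0044386 , -0.04788681,  0.01875019]), 'gripper_width': 0.0302685276032519}
0.05131018080893182 -7.207657093591949
```

View pics/w2.png

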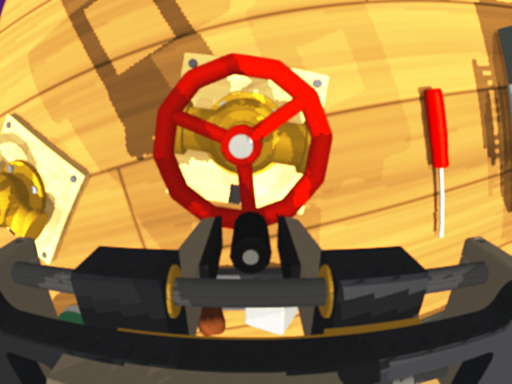

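```bash
cat >> h.py <<'E'
C=np.array([.561,.1755]);RAD=.052
def ang(o,c=None):
    d=o['tool_pos'][:2]-(C if c is None else c);return np.degrees(np.arctan2(d[1],d[0])),np.hypot(*d)*1000
def rows(degs,z=None,c=None):
    o=ctrl.get_obs();c=C if c is None else c
    print('t',o['t'],'ang,r',ang(o,c),'F',o['ft_force'].round(1),'w',o['gripper_width'].round(4),'z',o['tool_pos'][2].round(4),'q',o['q'].round(2))
    out=[]
    for a in degs:
        a=np.radians(a);p=[c[0]+RAD*np.cos(a),c[1]+RAD*np.sin(a),o['tool_pos'][2] if z is None else z]
        out.append([0]+[round(float(v),1) for v in totool(o,p)]+[0])
    print(out)
E
python3 -c "
from h import *
rows([-7.2,-7.2,-7.2,-10,-14,-18,-21,-24])"
```

```text
Traceback (most recent call last):
  File "h.py", line 21, in rows
    print('t',o['t'],'ang,r',ang(o,c),'F',o['ft_force'].round(1),'w',o['gripper_width'].round(4),'z',o['tool_pos'][2].round(4),'q',o['q'].round(2))
                                                                     ^^^^^^^^^^^^^^^^^^^^^^^^
AttributeError: 'float' object has no attribute 'round'
```

```bash
sed -i "s/o\['gripper_width'\].round(4)/round(o['gripper_width'],4)/" h.py
python3 -c "
from h import *
rows([-7.2,-7.2,-7.2,-10,-14,-18,-21,-24])"
```

```text
t 3.075 ang,r (np.float64(-7.207657093591949), np.float64(51.31018080893182)) F [0.3 0.4 0.2] w 0.0303 z 0.1873 q [ 0.27  0.41  1.65 -0.    1.08 -1.07]
[[0, -0.7, 0.1, 0.0, 0], [0, -0.7, 0.1, 0.0, 0], [0, -0.7, 0.1, 0.0, 0], [0, -0.9, -2.5, 0.0, 0], [0, -1.0, -6.1, 0.0, 0], [0, -0.8, -9.7, 0.0, 0], [0, -0.5, -12.4, 0.0, 0], [0, -0.1, -15.1, 0.0, 0]]
```

step_arm([
  [0,0,0,0,0],
  [0,0,0,0,0],
  [0,-0.5,0,0,0],
  [0,-0.9,-2.5,0,0],
  [0,-1,-6,0,0],
  [0,-0.8,-9.5,0,0],
  [0,-0.5,-12.5,0,0],
  [0,0,-15,0,0],
])

```text
t: 4.08
tool_pos: [0.608, 0.1551, 0.1872]
ee_rot: [3.141, -0.001, 2.907]
ft_force: [-2.3, 4.0, -0.9]
gripper_width: 0.0213
```

```bash
python3 -c "
from h import *
rows([-26,-26,-29])
rows([-40,-58,-78,-98,-118,-138,-158,-178])"
```

```text
t 4.075 ang,r (np.float64(-23.469526243199724), np.float64(51.262626341180884)) F [-2.3  4.  -0.9] w 0.0213 z 0.1872 q [ 0.25  0.4   1.67  0.    1.07 -1.09]
[[0, -0.3, -2.4, -0.0, 0], [0, -0.3, -2.4, -0.0, 0], [0, 0.4, -5.0, -0.0, 0]]
t 4.075 ang,r (np.float64(-23.469526243199724), np.float64(51.262626341180884)) F [-2.3  4.  -0.9] w 0.0213 z 0.1872 q [ 0.25  0.4   1.67  0.    1.07 -1.09]
[[0, 4.0, -14.3, -0.0, 0], [0, 13.4, -27.6, 0.0, 0], [0, 28.2, -38.0, 0.0, 0], [0, 45.6, -42.8, 0.0, 0], [0, 63.6, -41.4, 0.0, 0], [0, 80.0, -33.9, 0.1, 0], [0, 92.9, -21.2, 0.1, 0], [0, 100.6, -4.9, 0.1, 0]]
```

step_arm([
  [0,0,-2.5,0,0],
  [0,0.4,-5,0,0],
  [0,1.5,-8,0,0],
])

```text
t: 4.45
tool_pos: [0.6045, 0.1484, 0.1872]
ee_rot: [3.14, -0.001, 2.907]
ft_force: [-1.5, 5.5, -0.5]
gripper_width: 0.0215
```

```bash
python3 -c "
from h import *
rows([-48,-67,-87,-107,-127,-147,-167,-187])"
```

```text
t 4.45 ang,r (np.float64(-31.91372319506637), np.float64(51.24491794457938)) F [-1.5  5.5 -0.5] w 0.0215 z 0.1872 q [ 0.24  0.39  1.68  0.    1.07 -1.1 ]
[[0, 5.8, -13.3, -0.0, 0], [0, 17.7, -25.6, -0.0, 0], [0, 33.9, -33.6, -0.0, 0], [0, 51.8, -35.6, 0.0, 0], [0, 69.4, -31.4, 0.0, 0], [0, 84.4, -21.4, 0.1, 0], [0, 95.2, -6.9, 0.1, 0], [0, 100.3, 10.4, 0.1, 0]]
```

step_arm([
  [0,6,-13,0,0],
  [0,18,-25.5,0,0],
  [0,34,-33.5,0,0],
  [0,52,-35.5,0,0],
  [0,69.5,-31.5,0,0],
  [0,84.5,-21.5,0,0],
  [0,95,-7,0,0],
  [0,100,10.5,0,0],
])

```text
t: 5.45
tool_pos: [0.5085, 0.1818, 0.1872]
ee_rot: [-3.141, -0.002, 2.908]
ft_force: [6.7, -5.6, -5.1]
gripper_width: 0.0215
```

```bash
python3 -c "
from h import *
rows([-200,-220,-240,-260,-280,-300,-320,-340])"
```

```text
t 5.45 ang,r (np.float64(173.1891606199538), np.float64(52.84238250304902)) F [ 6.7 -5.6 -5.1] w 0.0215 z 0.1872 q [ 0.34  0.27  1.86  0.    1.01 -1.  ]
[[0, -0.8, 12.0, -0.0, 0], [0, -6.0, 29.3, -0.0, 0], [0, -16.8, 43.8, -0.1, 0], [0, -31.8, 53.8, -0.1, 0], [0, -49.4, 58.0, -0.1, 0], [0, -67.3, 55.9, -0.2, 0], [0, -83.5, 47.8, -0.2, 0], [0, -95.9, 34.7, -0.2, 0]]
```

step_arm([
  [0,-0.5,12,0,0],
  [0,-6,29.5,0,0],
  [0,-17,44,0,0],
  [0,-31.5,54,0,0],
  [0,-49,58,0,0],
  [0,-67,56,0,0],
  [0,-83,48,0,0],
  [0,-95.5,35,0,0],
])

```text
t: 6.45
tool_pos: [0.6093, 0.1941, 0.1871]
ee_rot: [-3.142, -0.004, 2.908]
ft_force: [-11.5, 1.1, 8.6]
gripper_width: 0.0214
```

```bash
sed -i 's/C=np.array(\[.561,.1755\])/C=np.array([.5602,.1755])/' h.py; python3 -c "
from h import *
rows([-350,-360,-369,-375,-380,-384,-387,-387])"
```

```text
t 6.45 ang,r (np.float64(20.705847224868396), np.float64(52.543620232878)) F [-11.5   1.1   8.6] w 0.0214 z 0.1871 q [ 0.3   0.42  1.64  0.    1.08 -1.03]
[[0, -4.2, -8.8, -0.0, 0], [0, -7.1, -17.4, -0.0, 0], [0, -8.3, -25.5, -0.0, 0], [0, -8.5, -30.9, -0.0, 0], [0, -8.1, -35.4, -0.0, 0], [0, -7.6, -39.0, -0.0, 0], [0, -7.0, -41.7, -0.0, 0], [0, -7.0, -41.7, -0.0, 0]]
```

step_arm([
  [0,-4,-9,0,0],
  [0,-7,-17.5,0,0],
  [0,-8.3,-25.5,0,0],
  [0,-8.5,-31,0,0],
  [0,-8,-35.5,0,0],
  [0,-7.5,-39,0,0],
  [0,-7,-41.5,0,0],
  [0,-7,-41.5,0,0],
])

```text
t: 7.45
tool_pos: [0.6083, 0.1556, 0.1873]
ee_rot: [3.135, -0.002, 2.907]
ft_force: [7.1, 21.1, -5.3]
gripper_width: 0.0216
```

```bash
python3 -c "
from h import *
rows([-30,-33])
rows([-48,-67,-87,-107,-127,-147,-167,-187])"
```

```text
t 7.45 ang,r (np.float64(-22.525208782211145), np.float64(52.02774775499855)) F [ 7.1 21.1 -5.3] w 0.0216 z 0.1873 q [ 0.24  0.4   1.67  0.01  1.07 -1.1 ]
[[0, 1.5, -6.6, -0.0, 0], [0, 2.4, -9.2, -0.1, 0]]
t 7.45 ang,r (np.float64(-22.525208782211145), np.float64(52.02774775499855)) F [ 7.1 21.1 -5.3] w 0.0216 z 0.1873 q [ 0.24  0.4   1.67  0.01  1.07 -1.1 ]
[[0, 8.6, -21.3, -0.1, 0], [0, 20.5, -33.6, -0.2, 0], [0, 36.7, -41.6, -0.2, 0], [0, 54.6, -43.7, -0.2, 0], [0, 72.2, -39.4, -0.2, 0], [0, 87.2, -29.4, -0.1, 0], [0, 97.9, -14.9, 0.1, 0], [0, 103.0, 2.4, 0.2, 0]]
```

step_arm([
  [0,1,-4,0,0],
  [0,1.5,-6,0,0],
  [0,1.5,-6,0,0],
])

```text
t: 7.82
tool_pos: [0.6081, 0.1554, 0.1874]
ee_rot: [3.124, 0.003, 2.907]
ft_force: [9.6, 28.7, -10.9]
gripper_width: 0.0216
```

```bash
python3 -c "
from h import *
rows([-30,-33])
s=snap('wrist','w3')
rows([-18,0,20,40,60,80,100,120])"
```

```text
t 7.825 ang,r (np.float64(-22.7532599775081), np.float64(51.971854445277415)) F [  9.6  28.7 -10.9] w 0.0216 z 0.1874 q [ 0.24  0.4   1.68  0.02  1.06 -1.1 ]
[[0, 1.4, -6.4, -0.1, 0], [0, 2.3, -9.0, -0.2, 0]]
t 7.875 ang,r (np.float64(-22.730714569288338), np.float64(51.98653584027161)) F [ 10.2  28.7 -11.9] w 0.0211 z 0.1874 q [ 0.24  0.4   1.68  0.02  1.06 -1.1 ]
[[0, -0.5, 4.3, 0.1, 0], [0, 0.7, 20.5, 0.3, 0], [0, 7.9, 37.0, 0.6, 0], [0, 20.3, 50.2, 0.8, 0], [0, 36.5, 58.2, 0.9, 0], [0, 54.4, 60.3, 0.9, 0], [0, 72.0, 56.1, 0.8, 0], [0, 87.1, 46.1, 0.6, 0]]
```

View pics/w3.png

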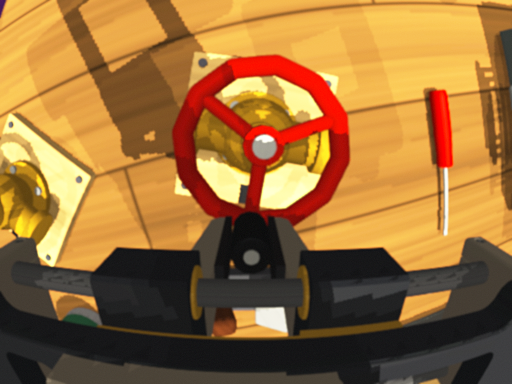

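The wheel is firmly stopped at 30 N with the grip over the stripe (hub at (263,147), stripe at (245,193), grip at (250,257)), so it's closed. Now I'll open it two turns.

step_arm([
  [0,-0.5,4.5,0,0],
  [0,0.7,20.5,0.3,0],
  [0,8,37,0.6,0],
  [0,20.5,50,0.8,0],
  [0,36.5,58,0.9,0],
  [0,54.5,60,0.9,0],
  [0,72,56,0.8,0],
  [0,87,46,0.6,0],
])

```text
t: 8.88
tool_pos: [0.5345, 0.2212, 0.1872]
ee_rot: [3.123, 0.004, 2.907]
ft_force: [5.9, -0.3, -2.5]
gripper_width: 0.0215
```

```bash
python3 -c "
from h import *
rows([135,155,175,195,215,235,255,275])"
```

```text
t 8.875 ang,r (np.float64(119.35174526854789), np.float64(52.40729239388899)) F [ 5.9 -0.3 -2.5] w 0.0215 z 0.1872 q [ 0.38  0.32  1.79  0.01  1.02 -0.96]
[[0, 8.7, -11.2, -0.2, 0], [0, 15.4, -28.0, -0.6, 0], [0, 15.8, -46.1, -0.9, 0], [0, 10.1, -63.2, -1.2, 0], [0, -1.1, -77.4, -1.4, 0], [0, -16.5, -86.8, -1.5, 0], [0, -34.2, -90.4, -1.5, 0], [0, -52.0, -87.8, -1.4, 0]]
```

step_arm([
  [0,8.5,-11,0,0],
  [0,15.5,-28,-0.6,0],
  [0,16,-46,-0.9,0],
  [0,10,-63,-1.2,0],
  [0,-1,-77.5,-1.4,0],
  [0,-16.5,-87,-1.5,0],
  [0,-34,-90.5,-1.5,0],
  [0,-52,-88,-1.4,0],
])

```text
t: 9.88
tool_pos: [0.5641, 0.1238, 0.1871]
ee_rot: [3.122, 0.001, 2.906]
ft_force: [-5.5, 18.2, 1.8]
gripper_width: 0.0213
```

```bash
python3 -c "
from h import *
rows([288,308,328,348,368,388,408,428])"
```

```text
t 9.875 ang,r (np.float64(-85.64666094615595), np.float64(51.86854584895108)) F [-5.5 18.2  1.8] w 0.0213 z 0.1871 q [ 0.2   0.32  1.79  0.02  1.02 -1.14]
[[0, -11.3, 5.0, 0.1, 0], [0, -24.8, 17.0, 0.4, 0], [0, -33.4, 32.9, 0.7, 0], [0, -36.1, 50.7, 1.0, 0], [0, -32.5, 68.4, 1.4, 0], [0, -23.0, 83.8, 1.7, 0], [0, -8.9, 95.1, 1.9, 0], [0, 8.2, 100.8, 2.0, 0]]
```

step_arm([
  [0,-11.5,5,0,0],
  [0,-25,17,0.4,0],
  [0,-33.5,33,0.7,0],
  [0,-36,50.5,1,0],
  [0,-32.5,68.5,1.4,0],
  [0,-23,84,1.7,0],
  [0,-9,95,1.9,0],
  [0,8,101,2,0],
])

```text
t: 10.88
tool_pos: [0.5811, 0.2237, 0.1872]
ee_rot: [3.122, 0.004, 2.906]
ft_force: [2.3, -5.9, 2.2]
gripper_width: 0.0213
```

```bash
python3 -c "
from h import *
rows([82,102,122,142,162,182,202,222])"
```

```text
t 10.875 ang,r (np.float64(66.52282782036117), np.float64(52.54698562352714)) F [ 2.3 -5.9  2.2] w 0.0213 z 0.1872 q [ 0.36  0.39  1.69  0.02  1.05 -0.99]
[[0, 14.1, 0.0, -0.1, 0], [0, 31.5, -4.8, -0.2, 0], [0, 46.2, -15.3, -0.5, 0], [0, 56.4, -30.2, -0.8, 0], [0, 61.0, -47.6, -1.2, 0], [0, 59.2, -65.6, -1.5, 0], [0, 51.5, -81.9, -1.8, 0], [0, 38.6, -94.6, -2.0, 0]]
```

step_arm([
  [0,14,0,0,0],
  [0,31.5,-5,-0.2,0],
  [0,46,-15.5,-0.5,0],
  [0,56.5,-30,-0.8,0],
  [0,61,-47.5,-1.2,0],
  [0,59,-65.5,-1.5,0],
  [0,51.5,-82,-1.8,0],
  [0,38.5,-94.5,-2,0],
])

```text
t: 11.88
tool_pos: [0.5219, 0.1406, 0.1872]
ee_rot: [3.12, 0.005, 2.906]
ft_force: [6.8, 12.9, -6.9]
gripper_width: 0.0214
```

```bash
python3 -c "
from h import *
rows([235,255,275,295,312,325,333,337])"
```

```text
t 11.875 ang,r (np.float64(-137.70087882545192), np.float64(51.83151008616728)) F [ 6.8 12.9 -6.9] w 0.0214 z 0.1872 q [ 0.25  0.27  1.87  0.02  0.99 -1.1 ]
[[0, -10.1, -5.5, -0.1, 0], [0, -27.8, -9.1, -0.1, 0], [0, -45.6, -6.4, 0.1, 0], [0, -61.5, 2.2, 0.3, 0], [0, -72.0, 13.4, 0.6, 0], [0, -77.5, 23.8, 0.9, 0], [0, -79.7, 30.7, 1.0, 0], [0, -80.4, 34.3, 1.1, 0]]
```

step_arm([
  [0,-10,-5.5,0,0],
  [0,-28,-9,-0.1,0],
  [0,-45.5,-6.5,0.1,0],
  [0,-61.5,2,0.3,0],
  [0,-72,13.5,0.6,0],
  [0,-77.5,24,0.9,0],
  [0,-79.5,30.5,1,0],
  [0,-80.5,34.5,1.1,0],
])

```text
t: 12.88
tool_pos: [0.6077, 0.1545, 0.1871]
ee_rot: [3.122, 0.004, 2.906]
ft_force: [-3.0, -3.3, 5.0]
gripper_width: 0.0215
```

step_arm([
  [0,0,0,0,0],
  [0,0,0,0,0],
  [0,0,0,0,0],
  [0,0,0,0,0],
])

```text
t: 13.38
tool_pos: [0.6079, 0.1549, 0.1872]
ee_rot: [3.121, 0.004, 2.906]
ft_force: [0.6, 4.4, 1.2]
gripper_width: 0.0216
```

```bash
python3 -c "
from h import *
snap('wrist','w4')
rows([337.3])
print(ctrl.get_obs()['joint_vel'].round(4))"
```

```text
t 13.425 ang,r (np.float64(-23.422035204841748), np.float64(51.97196952944437)) F [-0.   4.   0.9] w 0.0217 z 0.1872 q [ 0.24  0.4   1.68  0.02  1.05 -1.11]
[[0, -0.1, 0.6, 0.0, 0]]
[-0.0003  0.0007  0.0008 -0.0004  0.0009 -0.0006]
```

View pics/w4.png

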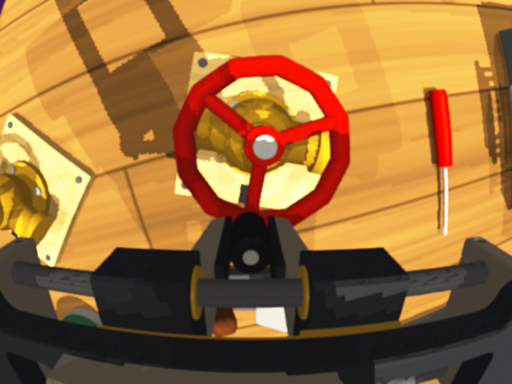

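The view matches the closed one (hub (264,147), stripe (245,193), grip (250,257)). It's within about 0.7° of two full turns, still, and gripped.

```bash
python3 -c "
from h import *
print(workorder.hand_in())
o=ctrl.get_obs();print(ang(o),o['gripper_width'])"
```

```text
the job is handed in; nothing more can be done
None
the job is handed in; nothing more can be done
```

The red valve is set: I closed it fully against its stop, opened it two full turns, and handed the job in with the gripper still closed on the grip.

- **Closing:** I turned the wheel clockwise for just over one turn. It then stuck at a grip angle of -22.7°, directly over the stripe, against a push of about 30 N.
- **Opening:** I turned it back two tracked turns. It ended at -23.4°, about 0.7° short of exactly two turns and well inside the 11° allowed.
- **Last checks:** The arm was still, with the fingers stopped on the grip at 21.7 mm (its nominal diameter is 22 mm) and about 4 N of side force left. The final wrist picture matched the closed-position one.
- **Not measured:** The angle comes from the gripper position and the pictures, because the wheel joint itself can't be read. My only check that the blue wheel and the bench items stayed put is that the arm met no unexpected force. I took no final overview picture, and the reading I tried after hand-in was refused.

The job took about 13.4 s of the 72 s allowed.

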